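# Unhook the vented end plate and rack it

### The job

Take the end plate with the vent slots off its hook on the hook stand, lifting it clear of the upturned hook, and stand it upright in the one empty groove of the grooved rack, among the other vented plates. Lower it until it rests on the floor of the groove before you let go; leave the other two plates hanging, and do not disturb the racked plates or the other things on the bench.

Things in the scene. Friction and masses are not known exactly. Their poses are not given: they have to be found in the camera images.
- vent_plate: the plate to move: black end plate, 0.4 kg, 130 mm wide (y), 150 high (z), 10 thick (x), with four horizontal vent slots (90 x 13) through its lower half; solid above 88 mm but for a socket cut-out. Hangs from the cut-out's top edge on any one of three hooks, x along the stand's x, top edge 276 mm up. Origin: middle of the lower edge, mid-thickness; x normal to the plate, z up
- vent_cutout (a point): centre of the vented plate's rectangular socket cut-out, 118 mm above its lower edge; the cut-out goes right through, 28 mm wide and 36 high, midway across the width, from 100 to 136 mm above the lower edge, so 14 mm of metal is left above it
- window_plate: black end plate with one big rectangular opening (90 x 65 mm) in its lower half instead of slots; hangs on another hook and stays there. Same outline, thickness, cut-out, origin and axes as the vented plate
- blank_plate: black end plate with no opening but the cut-out; hangs on the remaining hook and stays there. Same outline, thickness, cut-out, origin and axes as the vented plate
- stand: fixed hook stand: a base bar 420 mm long (y), 35 high, on two feet 180 mm long (x) at y = -200 and 200, and three uprights of 14 mm square tube, 290 mm high, at x = 0 and y = 160, 0, -160 mm. From the top of each a steel wire hook sticks out towards the robot (-x); plates hang in the hooks' seats at x = -85 mm, 73 mm clear of the uprights. Origin: on the bench under the middle of the bar
- hook0 (a point): hook at stand y = 160 mm: middle of its seat, top of the wire, 262 mm up, where the cut-out's top edge rests. 6 mm wire; seat level for 22 mm (stand x), then an upturned tip 24 mm out towards -x, its top 274 mm up. To come off, lift a plate 12 to 28 mm (20 is best: less catches the tip, more jams the cut-out's lower edge on the wire), then draw it out along stand -x by 40 mm or more
- hook1 (a point): the same point of the middle hook, at stand y = 0; same shape
- hook2 (a point): the same point of the hook at stand y = -160 mm; same shape
- rack: fixed rack 250 mm long (x), 154 wide (y): two white combs (25 wide, at y = -42, 42) between thin sides 60 mm high, 146 apart inside. Four grooves along y at x = -90, -30, 30, 90: 16 wide, floor 20 mm above the bench, teeth 44 above the floor, mouths rounded 6 mm. Three hold vented plates, x axis along the rack's x (either way round); a plate may lean 0.16 rad. Origin: on the bench under its middle
- empty_groove: the empty groove, any of the four: origin at the middle of its floor, 20 mm above the bench; x across the groove (the rack's x), y along it, z up. The plate's origin comes here when it stands fully home and centred
- racked_plate1: vented plate like the one to move, standing in one of the rack's grooves, its top edge 170 mm above the bench; same origin and axes; stays there
- racked_plate2: vented plate like the one to move, standing in one of the rack's grooves, its top edge 170 mm above the bench; same origin and axes; stays there
- racked_plate3: vented plate like the one to move, standing in one of the rack's grooves, its top edge 170 mm above the bench; same origin and axes; stays there
- tape_measure: bystander: yellow tape measure, 78 x 40 x 64 mm high, standing on the bench beneath the hanging plates; origin under its middle
- colour_meter: bystander: blue hand-held colour meter, 115 x 62 x 42 mm, lying on the bench beneath the hanging plates; origin under its middle
- screwdriver: bystander: screwdriver lying on the bench between the stand's feet, beyond its base bar; origin on the bench under it
Mind the look-alikes: they are no part of the job. What is shaped like the vent_plate but red is not meant.

How it is judged:
On the way, in this order (a step that is already met when the one before it is completed fails the run):
1. the vented plate is off its hook, held by the fingers (distance between vent_cutout and hook0 above 0.05 m and distance between vent_cutout and hook1 above 0.05 m and distance between vent_cutout and hook2 above 0.05 m and contact force between the fingers and vent_plate above 1 N), for 0.1 s.
2. the vented plate rests on the floor of the empty groove while the fingers still hold it (x of vent_plate in the frame of empty_groove between -0.006 and 0.006 m and y of vent_plate in the frame of empty_groove between -0.012 and 0.012 m and z of vent_plate in the frame of empty_groove between -0.004 and 0.004 m and angle between vent_plate's own z axis and vertical below 0.2 rad and contact force between the fingers and vent_plate above 1 N and contact force between vent_plate and rack above 0.3 N), for 0.05 s.
At the end, for the whole second after the job is handed in: The vented plate stands free and still in the empty groove: on its floor within 4 mm, centred within 6 mm across and 12 mm along, leaning under 0.2 rad. The two other plates still hang (moved under 50 mm); racked plates moved under 25 mm, bystanders under 40 mm (x of vent_plate in the frame of empty_groove between -0.006 and 0.006 m and y of vent_plate in the frame of empty_groove between -0.012 and 0.012 m and z of vent_plate in the frame of empty_groove between -0.004 and 0.004 m and angle between vent_plate's own z axis and vertical below 0.2 rad and linear speed of vent_plate below 0.02 m/s and contact force between the fingers and vent_plate below 0.1 N and distance of each of window_plate, blank_plate from where it was at the start of the episode below 0.05 m and distance of each of racked_plate1, racked_plate2, racked_plate3 from where it was at the start of the episode below 0.025 m and distance of each of tape_measure, colour_meter, screwdriver from where it was at the start of the episode below 0.04 m); the robot touches nothing.
It fails at once if the vented plate is dropped on the bench (height (world z) of vent_plate below 0.01 m).
It fails at once if another hanging plate is knocked off or moved by more than 50 mm (distance of any of window_plate, blank_plate from where it was at the start of the episode above 0.05 m).
It fails at once if a racked plate is moved by more than 25 mm (distance of any of racked_plate1, racked_plate2, racked_plate3 from where it was at the start of the episode above 0.025 m).
It fails at once if a bystander is moved by more than 40 mm (distance of any of tape_measure, colour_meter, screwdriver from where it was at the start of the episode above 0.04 m).
It also fails if it takes over 48 s, if anything falls off the work surface, if the arm or the gripper's body presses on something with over 40 N, if the wrist force passes 120 N, or if a joint passes its speed limit or range.

### The arm

A 6-joint arm with a two-finger parallel gripper is mounted at the origin on the work surface. World frame = base frame: x ahead of the robot, y to its left, z up, the work surface at z = 0. Lengths are in m, angles in rad, forces in N, time in s.
With the tool pointing down it reaches from about 0.35 to 0.875 m from the base axis. Payload 4.2 kg.
Tool frame: the origin (TCP) lies between the finger pads; the fingertips stand 11 mm ahead of it and the grasp point (between the pads) lies 8 mm behind it; z points along the fingers, y is the line along which they close (so a half turn about z gives the same grasp; the last joint's range is limited). The gripper opens to 85 mm and grips with 20 to 120 N. Pads are 22 mm wide; open, the fingers measure 114 mm over their backs; the gripper's body (76 mm by 85 mm) begins 54 mm behind the grasp point. The pads swing forward as they close: fully open they stand 13 mm farther back than shut.
Start: joints at [1.426, 0.385, 0.008, 0, -1.194, -0.259], TCP at [0.246, 0.575, 0.218] pointing down, gripper open.
Joint ranges: [-3.14, 3.14], [-1.21, 2.06], [-1.07, 1.41], [-3.16, 2.05], [-2.99, -0.16], [-3.1, 3.1]. Speed limits (rad/s): [2.79, 2.79, 3.14, 3.14, 3.14, 3.14].

### API

Orientations are given as a unit quaternion [w, x, y, z].
In Python, from workcell import get_state, camera, close_job gives the robot as it stands.
- The arm moves only by the tool handwheel, called after ">>>" by a JSON object that holds its "name" and its "arguments". Schema: {"type":"object","properties":{"plan":{"type":"array","items":{"type":"object","properties":{"drx":{"type":"number"},"dry":{"type":"number"},"drz":{"type":"number"},"tx":{"type":"number"},"ty":{"type":"number"},"tz":{"type":"number"},"jaw":{"type":"number"}},"additionalProperties":false,"required":["jaw"]},"minItems":1,"maxItems":5},"only":{"type":"string"},"quiet":{"type":"boolean"},"lines":{"type":"string"}},"required":["plan"],"additionalProperties":false}. plan is a list of rows, 1 to 5 of them, each an object with the fields drx, dry, drz (a rotation vector in rad), tx, ty, tz (the shift in m), jaw (the opening from 0.0 (shut) to 1.0 (fully open)); a field left out counts as zero (the opening has to be given); each row shifts and turns the commanded pose from where the row before left it, along the tool's axes as they then stand; what a row does not reach is not made up. A row lasts 1/10 s, in which the tool goes at most 0.05 m and 0.15 rad, less where a joint would pass 70% of its speed; a pose out of reach is approached as far as the arm can. The fingers move at their own pace and stop on an object; the grip force is fixed at half the most. Time passes only in rows, so rows that do not move let the fingers close. The tool returns the time, the measured TCP pose, the force, the opening and the grip force at its end. only (a regular expression) keeps the lines of the reply that match it, lines (a string "A,B") keeps lines A to B, and quiet returns only ok. Input that does not fit is refused with a message, and nothing moves.
- get_state(): the state, without advancing time (a new reading comes with each control period).
- camera(name): name is "scene" or "top"; returns a dict with "pixels" (384x512x3 uint8, blue, green, red), "fx", "fy", "cx", "cy" (pixels), "D" ([k1, k2, p1, p2, k3] as OpenCV has them; the pictures are not rectified), "R" (3x3) and "t" (3): a world point X has camera coordinates R X + t. Camera axes: x right, y down, z forward; pixel columns grow to the right and rows downward; lengths in m; the calibration is good to about 2 mm. A picture is of the moment at which its call begins. There is no depth.
- close_job(): hands the job in; it is judged then, once.
The state is a dict: "t": time; "joints": joint angles; "qd": joint speeds; "joint_efforts": joint torques, N m; "eef_pos": TCP position; "eef_rot": TCP orientation; "wrist_force": force on the tool from outside, world axes, zero at the start; "wrist_torque": the same for the moment, N m; "width": opening from 0.0 (shut) to 1.0 (fully open); "gripper_force": force on a finger pad.
Only numpy, scipy, OpenCV 4.12 (cv2) and the standard library are available. Lean on these libraries where they do the work, as an engineer would, in place of code of your own. Each camera call takes 0.05 s, during which the arm holds its last target. There are 200 camera calls.

## Working session

There is one attempt and no reset: what is moved stays moved. The work goes in short steps, Python scripts to look and compute and a tool call to move; the robot and the scene stay as the last step left them, time stands still between calls to the robot, and variables do not carry over. Pictures are saved under pics/ and viewed, at most 10 in all, crops included, and the job is handed in when it is done.

```bash
ls; mkdir -p pics
```

Run:
```python
from workcell import get_state, camera
import cv2, pickle
s=get_state(); print(s['t'],s['eef_pos'],s['eef_rot'],s['width'],s['wrist_force'])
for n in('scene','top'):
    c=camera(n); pickle.dump(c,open(f'pics/{n}0.pkl','wb')); cv2.imwrite(f'pics/{n}0.png',cv2.resize(c['pixels'],(800,600),interpolation=cv2.INTER_CUBIC))
    print(n,c['fx'],c['cx'],c['cy'],c['D'],c['R'],c['t'],-c['R'].T@c['t'])
```

```text
pics
0.0 [0.24531558 0.57416508 0.21720375] [ 1.10560952e-03  9.79663810e-01 -2.00642889e-01 -1.67845559e-04] 1.002730461918267 [-0.21756072 -0.74195924 -1.04078159]
scene 443.9179411139383 260.32048795132914 188.46015164121692 [-0.15044321  0.          0.          0.          0.        ] [[ 0.73104469  0.68225784  0.00989461]
 [ 0.56248654 -0.59437346 -0.57474262]
 [-0.38624156  0.42572812 -0.81827442]] [-0.44970977 -0.13358911  1.52820681] [ 0.99415701 -0.42318442  1.17816288]
top 375.980321839462 258.08455399021216 191.57855818301203 [-0.03826642  0.          0.          0.          0.        ] [[ 2.09286725e-02 -9.99780328e-01  1.13396381e-03]
 [-9.97607964e-01 -2.09579106e-02 -6.58719713e-02]
 [ 6.58812666e-02  2.47361589e-04 -9.97827439e-01]] [0.08490686 0.53900368 1.17936263] [0.45823947 0.09589287 1.21220935]
```

View pics/scene0.png

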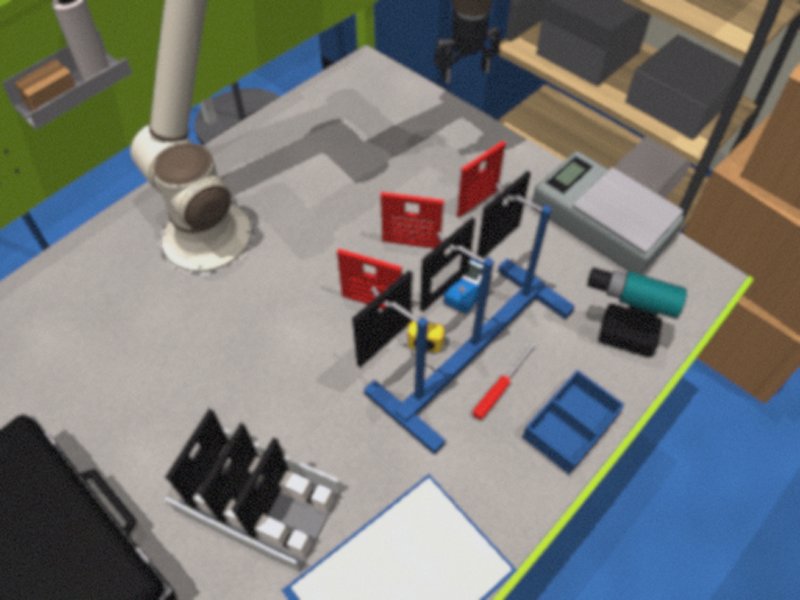

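View pics/top0.png

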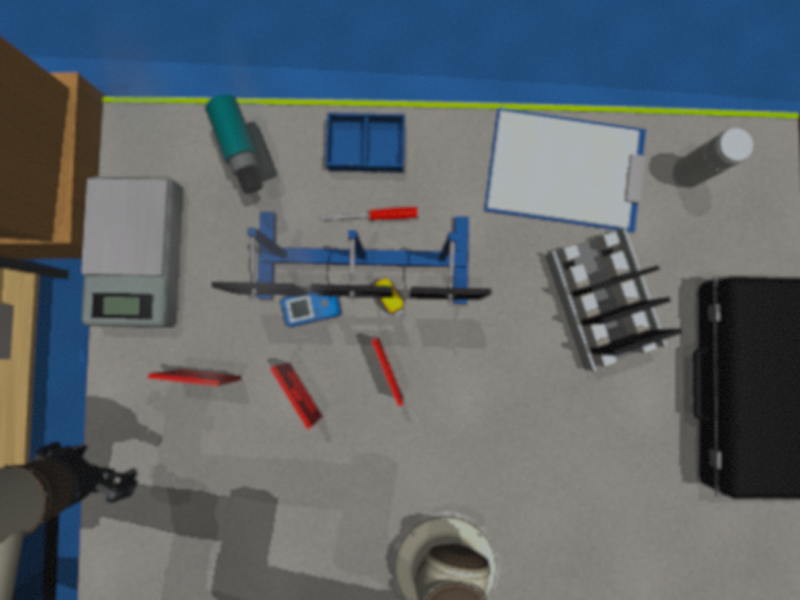

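The scene view shows three hanging black plates at (383,318), (447,265) and (505,215), three red look-alikes in front of them, and the rack at (255,485) with its far-x groove empty. I still need to see which hanging plate has the slots.

Run:
```python
import pickle,cv2,numpy as np
p=pickle.load(open('pics/scene0.pkl','rb'))['pixels']
a=p[105:240,220:350]; a=np.clip(a.astype(float)*1.6,0,255).astype('uint8')
b=p[255:365,100:230]; 
a=cv2.resize(a,(577,600),interpolation=cv2.INTER_CUBIC)
cv2.imwrite('pics/crop1.png',a)
t=pickle.load(open('pics/top0.pkl','rb'))['pixels']
b=cv2.resize(b,None,fx=3,fy=3,interpolation=cv2.INTER_CUBIC); c=cv2.resize(t[140:245,340:445],(330,330),interpolation=cv2.INTER_CUBIC); d=cv2.resize(t[130:210,130:320],None,fx=4,fy=3,interpolation=cv2.INTER_CUBIC)
m=np.zeros((580,780,3),'uint8'); m[:330,:390]=b; m[:330,395:725]=c; m[335:575,:760]=d
cv2.imwrite('pics/crop2.png',m)
```

```text
(no output)
```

View pics/crop1.png

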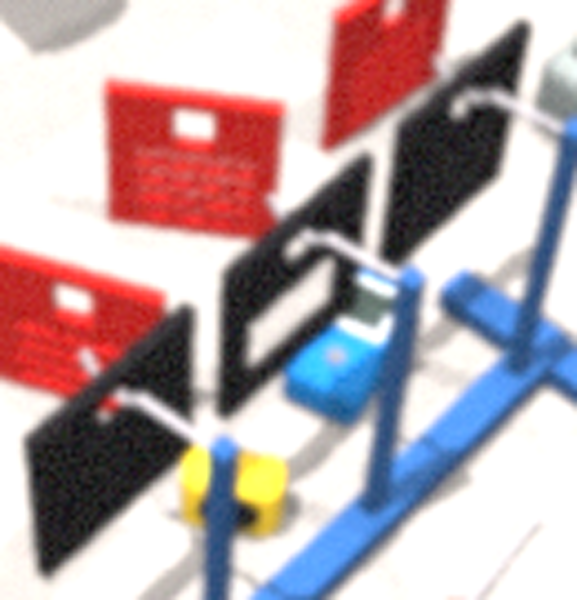

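View pics/crop2.png

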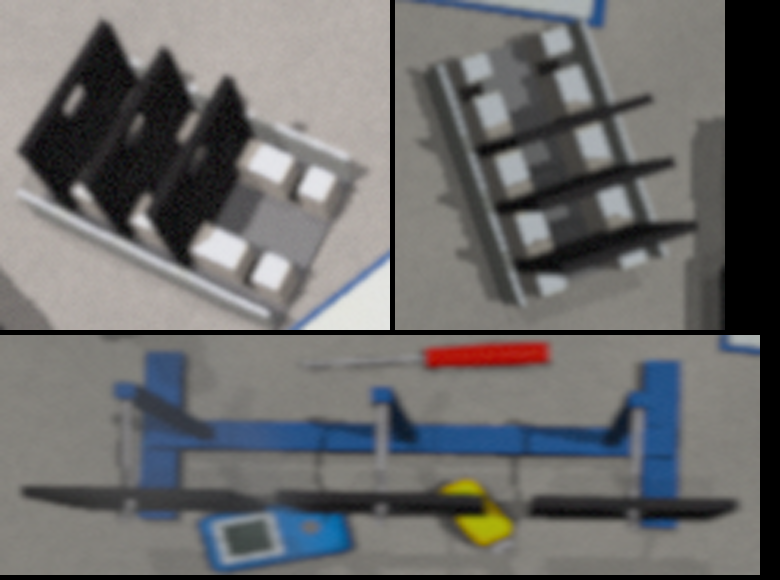

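The near (hook2) plate and the far (hook0) plate both look solid at this steep angle, and the middle one is the window plate. I'll extract the dark blobs and their corners in both views, and make a contrast-stretched crop to tell those two apart.

Create h.py:
```python
import pickle,cv2,numpy as np
C={n:pickle.load(open(f'pics/{n}0.pkl','rb')) for n in('scene','top')}
def K(c): return np.array([[c['fx'],0,c['cx']],[0,c['fy'],c['cy']],[0,0,1.]])
def proj(c,X): return cv2.projectPoints(np.asarray(X,float).reshape(-1,3),cv2.Rodrigues(np.array(c['R']))[0],np.array(c['t'],float),K(c),np.array(c['D'],float))[0].reshape(-1,2)
def rays(c,uv):
    q=cv2.undistortPoints(np.asarray(uv,float).reshape(-1,1,2),K(c),np.array(c['D'],float)).reshape(-1,2)
    d=np.c_[q,np.ones(len(q))]@c['R']; o=-c['R'].T@c['t']; return o,d
def plane(c,uv,z):
    o,d=rays(c,uv); return o+d*((z-o[2])/d[:,2])[:,None]
def tri(a,ua,b,ub):
    oa,da=rays(a,ua); ob,db=rays(b,ub); out=[]
    for x,y in zip(da,db):
        x=x/np.linalg.norm(x);y=y/np.linalg.norm(y)
        s=np.linalg.lstsq(np.c_[x,-y],ob-oa,rcond=None)[0]
        p,q=oa+s[0]*x,ob+s[1]*y; out.append(np.r_[(p+q)/2,np.linalg.norm(p-q)])
    return np.array(out)
```

Run:
```python
from h import *
for n in C:
    p=C[n]['pixels']; m=((p.max(2)<52)*255).astype('uint8'); m=cv2.morphologyEx(m,cv2.MORPH_OPEN,np.ones((2,2)))
    for k in cv2.findContours(m,cv2.RETR_EXTERNAL,cv2.CHAIN_APPROX_NONE)[0]:
        if cv2.contourArea(k)>80:
            a=cv2.approxPolyDP(k,2.0,True)[:,0]; print(n,cv2.contourArea(k),a.tolist())
p=C['scene']['pixels']
def e(u,v):
    a=p[v:v+72,u:u+48].astype(float).mean(2); a=np.clip((a-5)*5,0,255).astype('uint8'); return cv2.resize(a,(384,576),interpolation=cv2.INTER_CUBIC)
cv2.imwrite('pics/dark.png',np.hstack([e(222,170),e(300,108)]))
```

```text
scene 7974.5 [[0, 277], [0, 383], [102, 383], [105, 379], [103, 371], [82, 346], [86, 333], [63, 304], [49, 304], [20, 269], [13, 268]]
scene 2868.0 [[135, 265], [109, 307], [124, 325], [123, 318], [128, 314], [143, 334], [144, 324], [151, 319], [154, 333], [159, 341], [164, 343], [162, 338], [165, 332], [174, 326], [179, 315], [178, 309], [184, 299], [176, 284], [161, 305], [158, 300], [164, 290], [155, 274], [147, 283]]
scene 887.0 [[392, 196], [387, 204], [385, 218], [417, 228], [423, 210], [420, 201]]
scene 922.5 [[263, 177], [258, 178], [228, 205], [230, 233], [262, 206], [251, 198], [243, 201], [242, 196], [252, 192], [262, 198]]
scene 84.5 [[381, 174], [378, 182], [389, 185], [389, 180], [385, 179], [390, 176]]
scene 489.5 [[303, 142], [272, 168], [271, 198], [300, 174], [300, 165], [297, 164], [296, 173], [279, 189], [275, 188], [275, 179], [293, 163], [284, 164], [288, 156], [301, 159]]
scene 621.5 [[338, 113], [311, 135], [309, 164], [332, 144], [334, 131], [327, 130], [322, 133], [321, 128], [326, 124], [336, 125]]
scene 184.5 [[511, 12], [487, 60], [486, 68], [511, 18]]
s
[... 877 characters left out ...]
400, 215], [379, 225], [395, 227]]
top 234.5 [[424, 193], [394, 197], [373, 207], [377, 209], [398, 204]]
top 87.5 [[290, 186], [291, 191], [308, 191], [313, 188]]
top 112.0 [[264, 190], [286, 191], [288, 186], [265, 186]]
top 104.0 [[227, 185], [229, 189], [251, 189], [248, 185]]
top 81.5 [[205, 187], [223, 189], [225, 185], [211, 184]]
top 8807.5 [[452, 181], [447, 189], [448, 222], [444, 228], [444, 264], [448, 269], [449, 308], [470, 319], [511, 319], [511, 180]]
top 117.5 [[410, 175], [393, 178], [367, 189], [390, 184]]
top 227.0 [[0, 164], [0, 171], [43, 177], [42, 174], [22, 170], [16, 166]]
top 148.0 [[159, 108], [153, 113], [157, 122], [162, 123], [166, 120], [166, 113], [163, 108]]
```

View pics/dark.png

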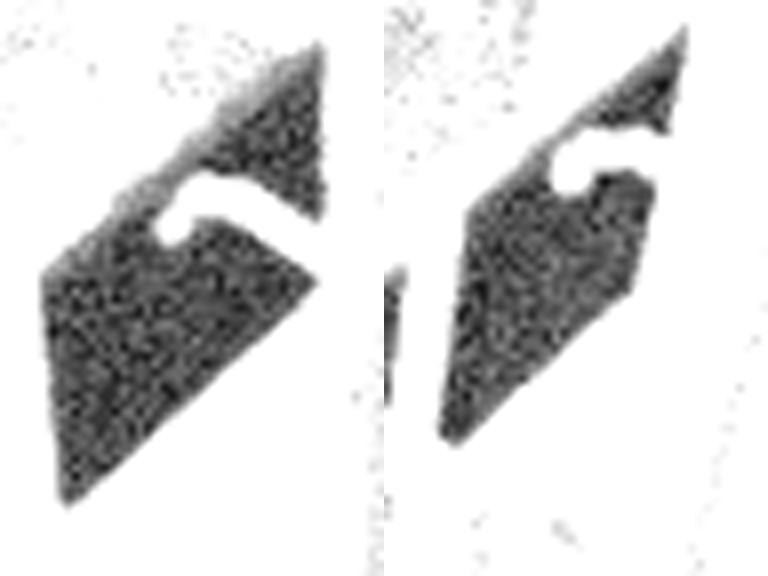

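Hook0's plate (right) looks slightly lighter in its lower half, which is inconclusive. I'll average frames, rectify both plate faces, and compute the geometry at the same time.

Run:
```python
from h import *
from workcell import camera
P={}
for n,N in(('scene',14),('top',4)):
    P[n]=np.mean([camera(n)['pixels'].astype(float) for _ in range(N)],0); np.save(f'pics/{n}avg.npy',P[n])
I=P['scene'].mean(2).astype('float32'); rows=[]
for q in ([(229,205),(263,177),(262,206),(230,233)],[(311,136),(338,114),(333,145),(309,164)]):
    H=cv2.getPerspectiveTransform(np.float32(q),np.float32([(0,0),(130,0),(130,150),(0,150)])*2)
    r=cv2.warpPerspective(I,H,(260,300)); rows.append(r)
    print('row',r[:,60:200:].reshape(30,10,-1).mean((1,2)).round(1)); 
    print('edgecols',r[:,10:30].reshape(30,10,-1).mean((1,2)).round(1))
a=np.clip((np.hstack(rows)-15)*8,0,255).astype('uint8')
t=P['top'].mean(2)[175:240,130:330]; t=np.clip((t-60)*2.2,0,255).astype('uint8')
t=cv2.resize(t,(780,254),interpolation=cv2.INTER_CUBIC)
m=np.zeros((560,780),'uint8'); m[:300,:520]=a; m[305:559]=t; cv2.imwrite('pics/rect.png',m)
```

```text
row [30.  36.7 45.  51.5 54.8 54.8 52.4 49.3 46.4 44.3 42.6 40.1 36.4 31.9
 27.5 23.9 21.8 21.1 20.7 20.8 20.7 20.6 20.5 20.3 20.5 20.7 20.9 22.3
 28.5 43.3]
edgecols [23.4 21.2 21.2 21.2 21.7 21.5 21.7 21.4 20.8 20.9 20.9 21.4 21.5 21.8
 21.1 20.6 20.7 21.3 21.6 21.5 21.  20.7 21.3 20.9 20.  20.7 22.1 22.
 23.3 30.9]
row [ 48.5  58.9  65.8  67.3  62.4  52.   39.6  29.6  24.   21.7  21.7  22.5
  23.3  23.5  23.3  23.2  23.3  23.4  23.   23.5  23.5  23.4  23.4  23.3
  24.4  28.3  38.4  56.8  81.7 109. ]
edgecols [21.8 20.4 19.9 20.6 20.5 20.5 20.7 20.7 20.4 21.3 21.1 21.1 20.8 21.5
 21.5 21.3 21.9 21.4 20.6 21.  22.  22.3 22.6 22.3 22.1 23.2 24.7 29.6
 40.7 57.6]
```

View pics/rect.png

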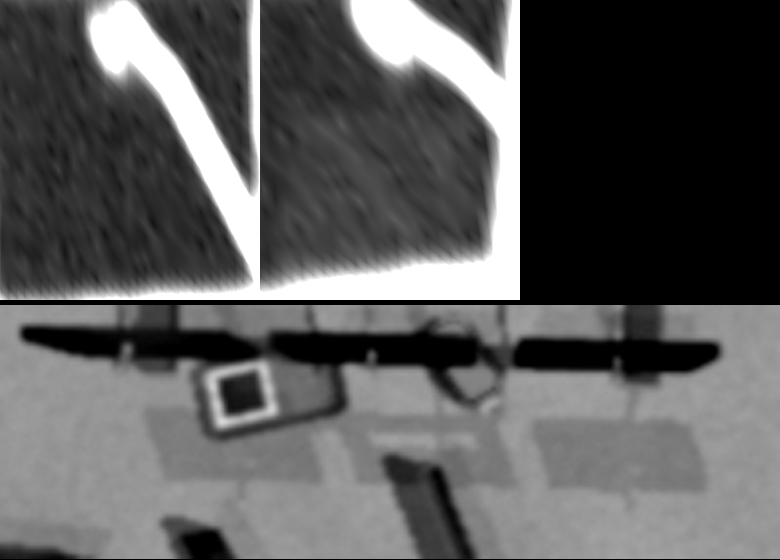

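The shadows on the bench settle the geometry: the middle shadow shows the window in its near half (around crop (425,438)). I'll compare the shadow profiles of the hook0 and hook2 plates numerically, and measure the stand and rack.

Run:
```python
from h import *
T=np.load('pics/topavg.npy'); S=np.load('pics/sceneavg.npy'); I=T.mean(2)
for nm,u in(('h0 mid',(184,206)),('h0 left edge',(171,175)),('h2 mid',(280,300)),('h2 edge',(304,308))):
    print(nm,[round(x,1) for x in I[200:226,u[0]:u[1]].mean(1)])
# column-wise, lower half
print('h0 cols v206-211',I[207:212,168:216].mean(0).round(0).tolist())
print('h2 cols v209-214',I[209:214,264:312].mean(0).round(0).tolist())
# masks: blue and white
def blobs(im,m,amin,tag,eps=1.5):
    m=(m*255).astype('uint8')
    for k in cv2.findContours(m,cv2.RETR_EXTERNAL,cv2.CHAIN_APPROX_NONE)[0]:
        if cv2.contourArea(k)>amin:
            r=cv2.minAreaRect(k); print(tag,cv2.contourArea(k),np.round(r[0],1),np.round(r[1],1),round(r[2],1),cv2.approxPolyDP(k,eps,True)[:,0].tolist())
hs=cv2.cvtColor(T.astype('uint8'),cv2.COLOR_BGR2HSV)
for n,im,(u0,v0,u1,v1) in(('top',T,(340,140,430,245)),('scene',S,(100,260,230,370))):
    c=im[v0:v1,u0:u1]; w=np.zeros(im.shape[:2],bool); w[v0:v1,u0:u1]=c.min(2)>185
    blobs(im,w,15,n+' white')
for n,im,(u0,v0,u1,v1) in(('top',T,(150,130,310,200)),('scene',S,(225,110,375,295))):
    c=im[v0:v1,u0:u1]; w=np.zeros(im.shape[:2],bool); w[v0:v1,u0:u1]=(c[...,0]>c[...,2]+40)
    blobs(im,w,30,n+' blue')
```

```text
h0 mid [np.float64(100.5), np.float64(106.1), np.float64(116.1), np.float64(122.6), np.float64(119.1), np.float64(107.7), np.float64(98.4), np.float64(96.9), np.float64(102.2), np.float64(109.3), np.float64(113.9), np.float64(115.1), np.float64(115.2), np.float64(115.2), np.float64(116.1), np.float64(116.6), np.float64(116.0), np.float64(115.1), np.float64(115.4), np.float64(118.2), np.float64(123.4), np.float64(125.9), np.float64(126.6), np.float64(126.7), np.float64(126.3), np.float64(125.8)]
h0 left edge [np.float64(124.9), np.float64(120.1), np.float64(117.4), np.float64(116.0), np.float64(115.5), np.float64(115.2), np.float64(116.2), np.float64(116.8), np.float64(116.7), np.float64(116.4), np.float64(116.5), np.float64(116.8), np.float64(116.5), np.float64(116.9), np.float64(117.1), np.float64(117.4), np.float64(119.0), np.float64(120.2), np.float64(121.1), np.float64(122.4), np.float64(125.8), np.float64(128.4), np.float64(129.7), np.float64(130.6), np.float64(130.5), np.float64(129.7)]
h2 mid [np.float64(128.7), np.float64(128.9), np.float64(129.1), np.float64(127.0), np.float
[... 3014 characters left out ...]
 [337, 272], [336, 279], [354, 294], [371, 294], [374, 290], [374, 240]]
scene blue 2763.5 [308.9 207.4] [ 68.9 167. ] 44.0 [[350, 131], [347, 133], [346, 146], [339, 172], [335, 173], [325, 166], [320, 169], [320, 172], [334, 183], [314, 204], [307, 207], [307, 198], [314, 166], [311, 165], [307, 168], [302, 165], [302, 167], [310, 170], [309, 179], [302, 181], [294, 178], [286, 184], [284, 191], [287, 195], [297, 199], [303, 193], [306, 193], [304, 214], [270, 243], [269, 229], [272, 204], [269, 203], [267, 249], [257, 257], [240, 244], [233, 249], [277, 288], [282, 285], [283, 280], [266, 263], [341, 190], [346, 191], [361, 202], [366, 197], [364, 193], [340, 175], [347, 144], [352, 135]]
```

Run:
```python
from h import *
T=np.load('pics/topavg.npy'); S=np.load('pics/sceneavg.npy')
def blobs(n,im,box,f,amin,z=None,eps=1.2):
    u0,v0,u1,v1=box; k=4
    c=cv2.resize(im[v0:v1,u0:u1].astype('float32'),None,fx=k,fy=k,interpolation=cv2.INTER_CUBIC)
    m=(f(c)*255).astype('uint8')
    for q in cv2.findContours(m,cv2.RETR_EXTERNAL,cv2.CHAIN_APPROX_NONE)[0]:
        a=cv2.contourArea(q)/k/k
        if a>amin:
            M=cv2.moments(q); w=lambda p:(np.asarray(p,float)+.5)/k-.5+[u0,v0]
            ce=w([M['m10']/M['m00'],M['m01']/M['m00']])
            r=w(cv2.approxPolyDP(q,eps*k,True)[:,0])
            print(n,round(a),ce.round(1).tolist(), '' if z is None else plane(C[n],[ce],z)[0].round(4).tolist(), r.round(1).tolist())
print('teeth @.064')
blobs('top',T,(345,145,430,240),lambda c:c.min(2)>150,12,.064)
blobs('scene',S,(160,290,215,355),lambda c:c.min(2)>165,20,.064)
print('uprights')
sat=lambda d:(lambda c:c[...,0]-c[...,2]>d)
for u in(155,220,284): blobs('top',T,(u,140,u+16,158),sat(35),8,.29)
for (u,v) in((340,126),(302,160),(261,196)): blobs('scene',S,(u,v,u+18,v+18),sat(50),8,.29)
print('plates black')
blobs('top',T,(133,178,318,196),lambda c:c.max(2)<60,20,.276,.8)
blobs('scene',S,(220,105,350,240),lambda c:c.max(2)<60,100,None,1.5)
print('red')
blobs('top',T,(90,205,270,280),lambda c:c[...,2]-c[...,0]>60,20,.15)
```

```text
teeth @.064
top 28 [389.5, 230.3] [0.424, -0.3078, 0.064] [[385.9, 228.4], [387.6, 233.1], [393.4, 230.6], [391.4, 228.1]]
top 18 [415.7, 222.3] [0.4498, -0.389, 0.064] [[418.9, 221.1], [413.6, 221.4], [412.4, 223.4], [415.9, 223.9]]
top 53 [383.4, 211.9] [0.4796, -0.2889, 0.064] [[379.1, 208.6], [381.6, 216.6], [387.4, 214.9], [385.9, 208.1]]
top 50 [409.5, 204.2] [0.5048, -0.37, 0.064] [[405.4, 201.6], [407.1, 207.6], [413.6, 208.1], [411.1, 200.1]]
top 59 [377.0, 193.1] [0.5371, -0.2692, 0.064] [[378.6, 188.1], [372.6, 190.4], [375.9, 198.1], [381.1, 195.6]]
top 62 [402.7, 185.0] [0.5637, -0.349, 0.064] [[398.4, 181.4], [400.4, 188.9], [406.9, 189.4], [404.4, 180.1]]
top 63 [370.6, 174.6] [0.5936, -0.2493, 0.064] [[371.9, 169.4], [366.1, 171.4], [369.1, 179.9], [374.9, 177.6]]
top 66 [396.3, 166.9] [0.6196, -0.3294, 0.064] [[392.1, 162.9], [394.1, 171.1], [400.4, 171.6], [397.6, 161.6]]
top 45 [365.7, 160.8] [0.6364, -0.2343, 0.064] [[367.9, 157.1], [362.1, 158.4], [363.6, 164.9], [369.6, 162.9]]
top 41 [391.1, 152.6] [0.6639, -0.3133, 0.064] [[392.9, 148.9], [387.1, 150.6], [389.
[... 3241 characters left out ...]
322.1, 131.6], [320.6, 128.1], [325.1, 123.9], [335.1, 124.9]]
red
top 197 [117.1, 242.1] [0.3772, 0.4911, 0.15] [[140.1, 244.6], [139.1, 242.9], [128.1, 241.6], [120.1, 238.1], [118.4, 239.9], [95.9, 238.4], [94.1, 240.1], [96.1, 242.1], [138.9, 246.4]]
top 375 [189.1, 252.9] [0.3519, 0.2861, 0.15] [[173.6, 234.1], [172.9, 236.9], [194.6, 272.6], [197.9, 273.9], [198.9, 270.1], [190.9, 257.6], [193.1, 256.1], [197.6, 263.6], [200.1, 263.9], [201.9, 261.1], [187.9, 237.9], [183.6, 238.4], [187.1, 245.6], [185.1, 248.1], [176.9, 235.1]]
top 220 [247.6, 237.5] [0.3985, 0.1229, 0.15] [[238.4, 216.4], [237.4, 219.1], [253.9, 258.9], [256.6, 259.1], [257.4, 256.6], [249.6, 234.6], [241.6, 217.1]]
```

Run:
```python
from h import *
s,t=C['scene'],C['top']
print('gap mids .064 top',plane(t,[(367.8,167.15),(393.5,158.75)],.064).round(4).tolist(),'scene',plane(s,[(198.3,312.6),(182.85,341.7)],.064).round(4).tolist())
print('h2 upright',plane(t,[(288.7,151.2)],.29).round(4))
print('tri uprights',tri(t,[(160.9,148.1),(225.1,149.6),(288.7,151.2)],s,[(349.4,133),(311.3,166.8),(270,205)]).round(4))
print('h0 top corners scene .276',plane(s,[(310.4,132.4),(337.6,110.6)],.276).round(4).tolist())
print('h0 bottom corners scene .126',plane(s,[(307.3,163.6),(330.9,143.6)],.126).round(4).tolist())
print('h2 top corners scene',plane(s,[(226.4,203.1),(261.6,174.4)],.276).round(4).tolist())
print('top: left corner',plane(t,[(136.1,181.4),(312.9,185.9)],.276).round(4).tolist())
for n,c in C.items():
    print(n,proj(c,[(x,.3396+dy,z) for z in(.276,.126) for dy in(.065,-.065) for x in(.532,.542)]).round(1).tolist())
# brightness map of plate back face, blocks 10 mm
S=np.load('pics/sceneavg.npy').mean(2).astype('float32')
for y0 in(.3396,.0197):
  print('plate',y0)
  for z in np.arange(.271,.13,-.01):
    r=[]
    for dy in np.arange(-.06,.061,.01):
        g=proj(s,[(.542,y0+dy+a,z+b) for a in(-.003,0,.003) for b in(-.003,0,.003)]).astype('float32')
        r.append(cv2.remap(S,g[:,:1],g[:,1:],cv2.INTER_LINEAR).mean())
    print(' '.join(f'{v:3.0f}' for v in r))
```

```text
gap mids .064 top [[0.6167, -0.2407, 0.064], [0.6447, -0.3209, 0.064]] scene [[0.6198, -0.2416, 0.064], [0.6479, -0.3212, 0.064]]
h2 upright [[0.621  0.0224 0.29  ]]
tri uprights [[6.234e-01 3.411e-01 2.872e-01 1.700e-03]
 [6.219e-01 1.800e-01 2.864e-01 1.000e-03]
 [6.221e-01 2.210e-02 2.845e-01 5.000e-04]]
h0 top corners scene .276 [[0.5399, 0.278, 0.276], [0.5431, 0.3983, 0.276]]
h0 bottom corners scene .126 [[0.5381, 0.2892, 0.126], [0.5411, 0.4026, 0.126]]
h2 top corners scene [[0.5381, -0.0422, 0.276], [0.5409, 0.0803, 0.276]]
top: left corner [[0.5392, 0.4027, 0.276], [0.5372, -0.0406, 0.276]]
scene [[335.8, 107.6], [338.6, 109.3], [307.4, 131.6], [310.2, 133.5], [329.0, 141.7], [331.5, 143.4], [302.7, 165.3], [305.2, 167.1]]
top [[135.2, 184.2], [135.4, 180.3], [186.8, 185.3], [187.0, 181.3], [151.9, 188.7], [152.1, 185.2], [196.6, 189.6], [196.7, 186.1]]
plate 0.3396
 34  35  35  34  37  40  36  34  36  36  37  37  52
 26  24  24  23  35  66  61  36  24  24  24  25  38
 26  20  21  21  27  86 109  91  38  22  21  21  35
 27  21  20  21  21  49 107  94  94  53  26  20  38
 26 
[... 660 characters left out ...]
  28  22  22  23  22  41
 23  21  21  22  27  71  93  74  21  21  21  21  43
 23  22  20  21  22  66  64 112  56  21  21  21  44
 22  21  21  21  21  29  36  59 122  39  21  21  42
 24  21  21  20  21  22  23  24  85 100  22  21  41
 24  22  20  21  20  21  20  21  33 129  46  21  40
 24  21  20  20  21  20  20  21  21  79 107  23  38
 23  21  20  20  21  20  21  21  21  31 128  53  31
 23  22  20  21  21  20  21  21  21  21  75 116  36
 23  21  21  20  21  20  21  20  20  20  29 126  72
 23  20  21  20  21  20  20  21  21  20  20  69 127
 24  21  21  21  21  20  21  21  21  21  21  28 124
 27  24  23  23  23  24  22  23  23  23  23  23  69
 59  52  48  47  52  52  49  52  52  49  45  46  59
```

Hook0's plate is the vented one: its lower half shows a lighter rectangle with a 21-level border, while hook2's plate is uniform. Next I'll refine the groove position with brightness profiles along both combs.

Run:
```python
from h import *
yaw=np.deg2rad(19.2); ex=np.array([np.cos(yaw),np.sin(yaw)]); ey=np.array([-ex[1],ex[0]])
g=np.array([.6345,-.2806]); o=g-.09*ex; print('rack origin',o)
xs=np.arange(-.132,.140,.004)
for n in C:
    I=np.load(f'pics/{n}avg.npy').mean(2).astype('float32')
    for y in(.042,-.042):
        r=0
        for dy in(-.006,-.003,0,.003,.006):
            q=o+np.outer(xs,ex)+(y+dy)*ey; uv=proj(C[n],np.c_[q,np.full(len(q),.064)]).astype('float32'); r=r+cv2.remap(I,uv[:,:1],uv[:,1:],cv2.INTER_LINEAR)[:,0]/5
        print(n,y); print(' '.join(f'{x*1000:.0f}:{v:.0f}' for x,v in zip(xs,r) if x>-.1))
    # cross profile at x=105
    ys=np.arange(-.09,.091,.004); q=o+.105*ex+np.outer(ys,ey); uv=proj(C[n],np.c_[q,np.full(len(q),.064)]).astype('float32')
    print(n,'cross',' '.join(f'{y*1000:.0f}:{v:.0f}' for y,v in zip(ys,cv2.remap(I,uv[:,:1],uv[:,1:],cv2.INTER_LINEAR)[:,0])))
```

```text
rack origin [ 0.54950613 -0.310198  ]
scene 0.042
-100:23 -96:23 -92:22 -88:25 -84:40 -80:50 -76:44 -72:37 -68:27 -64:22 -60:20 -56:20 -52:20 -48:21 -44:22 -40:24 -36:23 -32:23 -28:33 -24:80 -20:132 -16:129 -12:79 -8:45 -4:34 0:23 4:21 8:20 12:20 16:22 20:23 24:23 28:23 32:30 36:78 40:140 44:169 48:200 52:225 56:229 60:229 64:229 68:229 72:229 76:224 80:186 84:127 88:104 92:93 96:143 100:213 104:228 108:229 112:229 116:226 120:199 124:137 128:109 132:99 136:98
scene -0.042
-100:21 -96:22 -92:22 -88:25 -84:46 -80:69 -76:73 -72:59 -68:39 -64:27 -60:22 -56:20 -52:19 -48:19 -44:20 -40:20 -36:21 -32:23 -28:30 -24:74 -20:131 -16:147 -12:111 -8:72 -4:48 0:29 4:22 8:20 12:19 16:20 20:21 24:21 28:22 32:29 36:76 40:139 44:177 48:207 52:225 56:229 60:229 64:229 68:229 72:228 76:224 80:190 84:129 88:105 92:87 96:135 100:210 104:228 108:229 112:229 116:226 120:201 124:139 128:111 132:101 136:94
scene cross -90:155 -86:129 -82:132 -78:180 -74:178 -70:125 -66:128 -62:122 -58:147 -54:206 -50:227 -46:228 -42:228 -38:228 -34:226 -30:199 -26:152 -22:138 -18:138 -14:137 -10:138 -6:138 -2:137 2:137 6:137
[... 668 characters left out ...]
173 -64:175 -60:175 -56:175 -52:170 -48:135 -44:72 -40:39 -36:29 -32:21 -28:47 -24:94 -20:125 -16:144 -12:165 -8:175 -4:175 0:175 4:175 8:175 12:171 16:147 20:90 24:45 28:37 32:58 36:99 40:129 44:154 48:169 52:174 56:175 60:175 64:175 68:175 72:173 76:152 80:102 84:69 88:69 92:96 96:144 100:172 104:175 108:175 112:174 116:160 120:128 124:106 128:97 132:103 136:128
top cross -90:120 -86:112 -82:117 -78:128 -74:142 -70:125 -66:80 -62:61 -58:75 -54:124 -50:165 -46:176 -42:176 -38:176 -34:175 -30:157 -26:106 -22:71 -18:67 -14:67 -10:67 -6:69 -2:71 2:77 6:91 10:105 14:108 18:108 22:108 26:113 30:139 34:167 38:176 42:176 46:176 50:174 54:152 58:106 62:72 66:66 70:75 74:108 78:129 82:98 86:64 90:58
```

The gap midpoint puts the groove at about (0.6325, -0.2812) with a yaw of 19.2°. The plate hangs at about (0.537, 0.339) with its top at 0.276. I'll grip 31 mm to the +y side of centre to clear the wire, starting by lifting and turning the tool.

Create go.py:
```python
import sys,numpy as np
from scipy.spatial.transform import Rotation as R
from workcell import get_state
# usage: go.py x y z yaw_deg : tool deltas to TCP target (tool down, tool y along -x turned by yaw)
x,y,z,a=map(float,sys.argv[1:5]); s=get_state(); q=s['eef_rot']; r=R.from_quat([q[1],q[2],q[3],q[0]])
c,d=np.cos(np.deg2rad(a)),np.sin(np.deg2rad(a))
ex=np.array([c,d,0]); ey=np.array([-d,c,0]); T=R.from_matrix(np.c_[-ey,-ex,[0,0,-1]])
print('t',round(s['t'],2),'pos',np.round(s['eef_pos'],4),'rotvec',(r.inv()*T).as_rotvec().round(4),'d now-axes',r.inv().apply(np.array([x,y,z])-s['eef_pos']).round(4),'d target-axes',T.inv().apply(np.array([x,y,z])-s['eef_pos']).round(4),'F',np.round(s['wrist_force'],1),'M',np.round(s['wrist_torque'],2),'w',round(s['width'],3),'grip',np.round(s['gripper_force'],1),'j',np.round(s['joints'],2))
```

```text
(no output)
```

>>> {"name": "handwheel", "arguments": {"plan": [{"tz": -0.05, "jaw": 1}, {"tz": -0.05, "jaw": 1}, {"tz": -0.05, "jaw": 1}, {"drz": 0.145, "jaw": 1}, {"drz": 0.145, "jaw": 1}]}}

```text
t: 1.5
eef_pos: [0.2456, 0.5753, 0.3708]
eef_rot: [-0.002, 0.939, -0.343, -0.001]
wrist_force: [-0.0, -0.1, -1.5]
width: 1.0
gripper_force: 0.0
```

>>> {"name": "handwheel", "arguments": {"plan": [{"drz": 0.145, "jaw": 1}, {"drz": 0.145, "jaw": 1}, {"drz": 0.145, "jaw": 1}, {"drz": 0.145, "jaw": 1}, {"drz": 0.145, "jaw": 1}]}}

```text
t: 2.0
eef_pos: [0.2455, 0.5747, 0.3683]
eef_rot: [0.0, 0.757, -0.654, 0.0]
wrist_force: [-0.0, 0.1, 0.3]
width: 0.998
gripper_force: 0.0
```

>>> {"name": "handwheel", "arguments": {"plan": [{"drz": 0.145, "jaw": 1}, {"jaw": 1}, {"jaw": 1}]}}

```text
t: 2.3
eef_pos: [0.2455, 0.5747, 0.3683]
eef_rot: [0.0, 0.711, -0.704, 0.0]
wrist_force: [-0.2, 0.1, 0.1]
width: 1.003
gripper_force: 0.0
```

```bash
python3 go.py .537 .370 .36 0
```

```text
t 2.3 pos [0.2455 0.5747 0.3683] rotvec [ 0.   -0.    0.01] d now-axes [ 0.2076 -0.2894  0.0083] d target-axes [ 0.2047 -0.2915  0.0083] F [-0.2  0.1  0.1] M [ 0.03 -0.05  0.01] w 1.003 grip 0.0 j [ 1.43  0.33  0.29 -0.   -1.53 -1.42]
```

>>> {"name": "handwheel", "arguments": {"plan": [{"drz": 0.01, "jaw": 1}, {"tx": 0.026, "ty": -0.036, "jaw": 1}, {"tx": 0.026, "ty": -0.036, "jaw": 1}, {"tx": 0.026, "ty": -0.036, "jaw": 1}, {"tx": 0.026, "ty": -0.036, "jaw": 1}], "quiet": true}}

```text
ok
```

>>> {"name": "handwheel", "arguments": {"plan": [{"tx": 0.026, "ty": -0.036, "jaw": 1}, {"tx": 0.026, "ty": -0.036, "jaw": 1}, {"tx": 0.026, "ty": -0.036, "jaw": 1}, {"tx": 0.022, "ty": -0.039, "jaw": 1}, {"jaw": 1}], "quiet": true}}

```text
ok
```

>>> {"name": "handwheel", "arguments": {"plan": [{"jaw": 1}, {"jaw": 1}]}}

```text
t: 3.5
eef_pos: [0.5354, 0.3703, 0.3684]
eef_rot: [0.0, -0.706, 0.708, 0.0]
wrist_force: [-0.2, 0.0, 0.6]
width: 1.002
gripper_force: 0.0
```

```bash
python3 go.py .537 .370 .243 0
```

```text
t 3.5 pos [0.5354 0.3703 0.3684] rotvec [ 0.0001  0.0002 -0.0018] d now-axes [ 0.0003 -0.0016  0.1254] d target-axes [ 0.0003 -0.0016  0.1254] F [-0.2  0.   0.6] M [ 0.04 -0.01 -0.04] w 1.002 grip 0.0 j [ 0.85  0.38  0.36 -0.   -1.56 -0.85]
```

>>> {"name": "handwheel", "arguments": {"plan": [{"ty": -0.0015, "tz": 0.025, "jaw": 1}, {"tz": 0.025, "jaw": 1}, {"tz": 0.025, "jaw": 1}, {"tz": 0.025, "jaw": 1}, {"tz": 0.025, "jaw": 1}]}}

```text
t: 4.0
eef_pos: [0.5361, 0.3711, 0.243]
eef_rot: [-0.001, 0.707, -0.707, -0.0]
wrist_force: [-0.9, 0.4, 1.0]
width: 1.001
gripper_force: 0.0
```

Run:
```python
import numpy as np,cv2
from workcell import camera
S=camera('scene')['pixels'][85:210,240:380]; T=camera('top')['pixels'][140:230,110:230]
m=np.zeros((560,790,3),'uint8'); a=cv2.resize(S,None,fx=4,fy=4,interpolation=3)[:500,:450]; a=cv2.resize(S,(448,400),interpolation=2); b=cv2.resize(T,(340,255),interpolation=2)
m[:400,:448]=a; m[:255,450:790]=b; cv2.imwrite('pics/grasp.png',np.clip(m*1.4,0,255).astype('uint8'))
```

```bash
python3 go.py .537 .370 .243 0
```

```text
t 4.1 pos [0.5345 0.3697 0.2396] rotvec [ 0.0061 -0.0047 -0.0007] d now-axes [-0.0003 -0.0025 -0.0034] d target-axes [-0.0003 -0.0025 -0.0034] F [ 0.2 -0.4 -1.2] M [ 0.01 -0.01 -0.05] w 0.997 grip 0.0 j [ 0.85  0.42  0.12 -0.   -1.27 -0.85]
```

View pics/grasp.png

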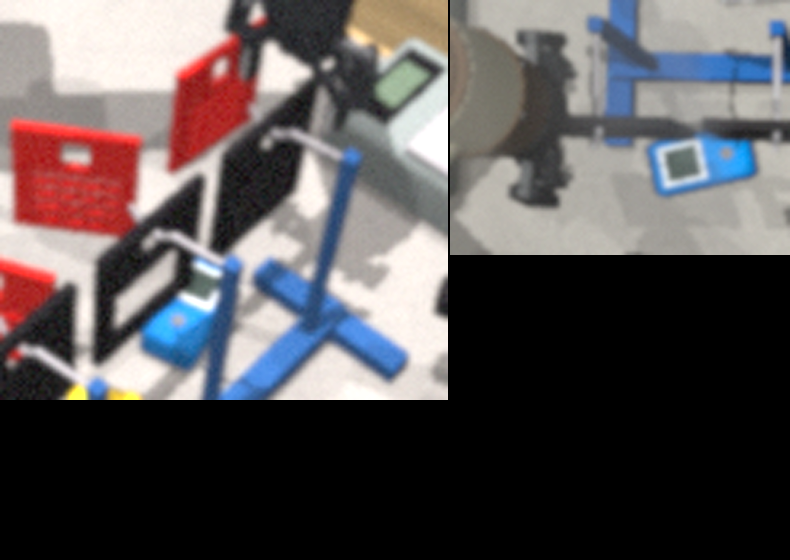

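The picture shows the open fingers straddling the +y end of the hook0 plate, clear of the wire. I'll nudge 2.5 mm towards +x and close.

>>> {"name": "handwheel", "arguments": {"plan": [{"ty": -0.0025, "tz": -0.002, "jaw": 1}, {"jaw": 0.5}, {"jaw": 0}, {"jaw": 0}, {"jaw": 0}]}}

```text
t: 4.6
eef_pos: [0.54, 0.3699, 0.246]
eef_rot: [0.001, -0.706, 0.708, 0.0]
wrist_force: [-0.4, -0.2, -0.2]
width: 0.33
gripper_force: 0.0
```

>>> {"name": "handwheel", "arguments": {"plan": [{"jaw": 0}, {"jaw": 0}, {"jaw": 0}, {"jaw": 0}]}}

```text
t: 5.0
eef_pos: [0.5403, 0.3697, 0.2457]
eef_rot: [0.0, -0.706, 0.708, -0.0]
wrist_force: [1.2, -0.5, 1.5]
width: 0.097
gripper_force: 63.2
```

```bash
python3 go.py .537 .370 .263 0
```

```text
t 5.0 pos [0.5403 0.3697 0.2457] rotvec [-0.0009 -0.     -0.0031] d now-axes [-0.0003  0.0033 -0.0173] d target-axes [-0.0003  0.0033 -0.0173] F [ 1.2 -0.5  1.5] M [-0.29 -0.25  0.04] w 0.097 grip 63.2 j [ 0.85  0.42  0.13  0.   -1.28 -0.85]
```

>>> {"name": "handwheel", "arguments": {"plan": [{"tz": -0.005, "jaw": 0}, {"tz": -0.005, "jaw": 0}, {"tz": -0.005, "jaw": 0}, {"tz": -0.005, "jaw": 0}, {"jaw": 0}]}}

```text
t: 5.5
eef_pos: [0.5402, 0.3701, 0.2663]
eef_rot: [0.001, -0.706, 0.708, -0.0]
wrist_force: [-0.1, -0.4, -3.1]
width: 0.095
gripper_force: 62.6
```

Run:
```python
import numpy as np,cv2
from workcell import camera
S=camera('scene')['pixels'][100:190,280:380]; T=camera('top')['pixels'][140:230,110:230]
m=np.zeros((540,790,3),'uint8'); m[:540,:450]=cv2.resize(S,(600,540),interpolation=2)[:,:450]; m[:255,450:790]=cv2.resize(T,(340,255),interpolation=2)
cv2.imwrite('pics/lift.png',np.clip(m*1.6,0,255).astype('uint8'))
```

```bash
python3 go.py .48 .370 .266 0
```

```text
t 5.6 pos [0.5398 0.3699 0.2653] rotvec [ 0.0002  0.0002 -0.0031] d now-axes [ 0.0001  0.0598 -0.0007] d target-axes [-0.0001  0.0598 -0.0007] F [-1.4  0.3 -3.9] M [0.08 0.02 0.02] w 0.1 grip 62.6 j [ 0.85  0.41  0.17 -0.   -1.33 -0.85]
```

View pics/lift.png

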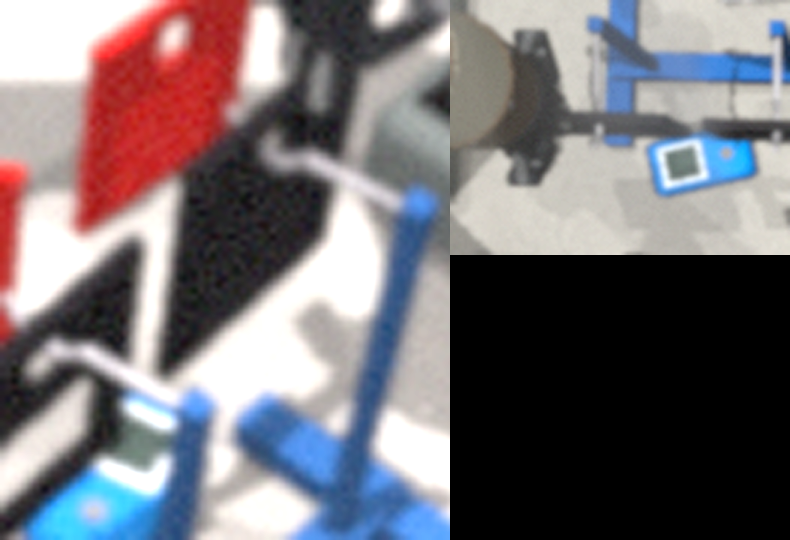

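The plate is lifted, and the wrist carries its full 3.9 N with the wire still visible in the cut-out. Now I'll draw it out 60 mm along -x.

>>> {"name": "handwheel", "arguments": {"plan": [{"ty": 0.01, "jaw": 0}, {"ty": 0.01, "jaw": 0}, {"ty": 0.01, "jaw": 0}, {"ty": 0.01, "jaw": 0}, {"ty": 0.01, "jaw": 0}]}}

```text
t: 6.1
eef_pos: [0.4888, 0.37, 0.2655]
eef_rot: [0.0, -0.706, 0.708, 0.0]
wrist_force: [0.4, -0.4, -3.0]
width: 0.102
gripper_force: 62.6
```

>>> {"name": "handwheel", "arguments": {"plan": [{"ty": 0.01, "jaw": 0}, {"ty": 0.01, "jaw": 0}, {"jaw": 0}]}}

```text
t: 6.4
eef_pos: [0.4686, 0.3701, 0.2657]
eef_rot: [0.0, -0.706, 0.708, 0.0]
wrist_force: [-0.1, 0.6, -3.5]
width: 0.101
gripper_force: 62.6
```

```bash
python3 go.py .47 .370 .45 0
```

```text
t 6.4 pos [0.4686 0.3701 0.2657] rotvec [ 0.0001  0.0003 -0.0018] d now-axes [ 0.     -0.0014 -0.1843] d target-axes [ 1.000e-04 -1.400e-03 -1.843e-01] F [-0.1  0.6 -3.5] M [ 0.07 -0.08  0.  ] w 0.101 grip 62.6 j [ 0.94  0.31  0.01 -0.   -1.28 -0.94]
```

>>> {"name": "handwheel", "arguments": {"plan": [{"tz": -0.03, "jaw": 0}, {"tz": -0.04, "jaw": 0}, {"tz": -0.04, "jaw": 0}, {"tz": -0.04, "jaw": 0}, {"tz": -0.03, "jaw": 0}]}}

```text
t: 6.9
eef_pos: [0.4705, 0.3699, 0.4486]
eef_rot: [0.002, -0.706, 0.708, -0.0]
wrist_force: [0.4, 0.6, -3.6]
width: 0.099
gripper_force: 62.6
```

>>> {"name": "handwheel", "arguments": {"plan": [{"tx": 0.02, "ty": -0.005, "jaw": 0}, {"tx": 0.038, "ty": -0.009, "jaw": 0}, {"tx": 0.038, "ty": -0.009, "jaw": 0}, {"tx": 0.038, "ty": -0.009, "jaw": 0}, {"tx": 0.038, "ty": -0.009, "jaw": 0}], "quiet": true}}

```text
ok
```

>>> {"name": "handwheel", "arguments": {"plan": [{"tx": 0.038, "ty": -0.009, "jaw": 0}, {"tx": 0.038, "ty": -0.009, "jaw": 0}, {"tx": 0.038, "ty": -0.01, "jaw": 0}, {"tx": 0.038, "ty": -0.01, "jaw": 0}, {"tx": 0.038, "ty": -0.01, "jaw": 0}]}}

```text
t: 7.9
eef_pos: [0.5574, 0.0055, 0.4442]
eef_rot: [-0.001, -0.706, 0.708, 0.001]
wrist_force: [-0.4, 0.1, -3.5]
width: 0.097
gripper_force: 62.6
```

>>> {"name": "handwheel", "arguments": {"plan": [{"tx": 0.038, "ty": -0.01, "jaw": 0}, {"tx": 0.038, "ty": -0.01, "jaw": 0}, {"tx": 0.038, "ty": -0.01, "jaw": 0}, {"tx": 0.038, "ty": -0.01, "jaw": 0}, {"tx": 0.038, "ty": -0.01, "jaw": 0}], "quiet": true}}

```text
ok
```

>>> {"name": "handwheel", "arguments": {"plan": [{"tx": 0.038, "ty": -0.01, "jaw": 0}, {"tx": 0.02, "ty": -0.005, "jaw": 0}, {"drz": -0.11, "jaw": 0}, {"drz": -0.11, "jaw": 0}, {"drz": -0.11, "jaw": 0}]}}

```text
t: 8.9
eef_pos: [0.6215, -0.2415, 0.4433]
eef_rot: [0.001, 0.814, -0.581, -0.002]
wrist_force: [0.3, -0.3, -3.2]
width: 0.096
gripper_force: 62.7
```

```bash
python3 go.py .6223 -.2519 .30 19.2
```

```text
t 8.9 pos [ 0.6215 -0.2415  0.4433] rotvec [ 0.003   0.0018 -0.0049] d now-axes [0.0103 0.0021 0.1433] d target-axes [0.0101 0.0026 0.1433] F [ 0.3 -0.3 -3.2] M [ 0.1   0.04 -0.  ] w 0.096 grip 62.7 j [-0.13  0.43  0.62 -0.   -1.76  0.46]
```

>>> {"name": "handwheel", "arguments": {"plan": [{"drz": -0.005, "tx": 0.01, "ty": 0.0026, "tz": 0.02, "jaw": 0}, {"tz": 0.045, "jaw": 0}, {"tz": 0.045, "jaw": 0}, {"tz": 0.045, "jaw": 0}, {"tz": 0.03, "jaw": 0}]}}

```text
t: 9.4
eef_pos: [0.6198, -0.2506, 0.2546]
eef_rot: [0.001, 0.814, -0.581, -0.004]
wrist_force: [0.6, 0.5, -3.8]
width: 0.099
gripper_force: 62.6
```

>>> {"name": "handwheel", "arguments": {"plan": [{"tz": 0.02, "jaw": 0}, {"tz": 0.006, "jaw": 0}, {"jaw": 0}, {"jaw": 0}]}}

```text
t: 9.8
eef_pos: [0.6233, -0.2513, 0.2356]
eef_rot: [-0.0, 0.814, -0.581, 0.001]
wrist_force: [-0.1, 0.3, -2.2]
width: 0.097
gripper_force: 62.6
```

Run:
```python
import numpy as np,cv2,pickle
from workcell import camera
for n in('scene','top'):
    c=camera(n); I=c['pixels'].astype(float); I=np.mean([I]+[camera(n)['pixels'] for _ in range(2)],0); np.save(f'pics/{n}avg2.npy',I)
    if n=='scene': S=I[240:370,90:230]
    else: T=I[130:250,330:450]
m=np.zeros((500,790,3)); m[:390,:420]=cv2.resize(S,(420,390),interpolation=2); m[:360,425:785]=cv2.resize(T,(360,360),interpolation=2)
cv2.imwrite('pics/above.png',np.clip(m*1.5,0,255).astype('uint8'))
```

```bash
python3 go.py .6223 -.2519 .14 19.2
```

```text
t 10.1 pos [ 0.6231 -0.2507  0.2352] rotvec [-0.0013 -0.0007 -0.003 ] d now-axes [0.0008 0.0013 0.0952] d target-axes [0.0008 0.0011 0.0952] F [-0.1  0.4 -3.4] M [0.11 0.02 0.  ] w 0.094 grip 62.6 j [-0.14  0.45  0.16  0.   -1.28  0.47]
```

View pics/above.png

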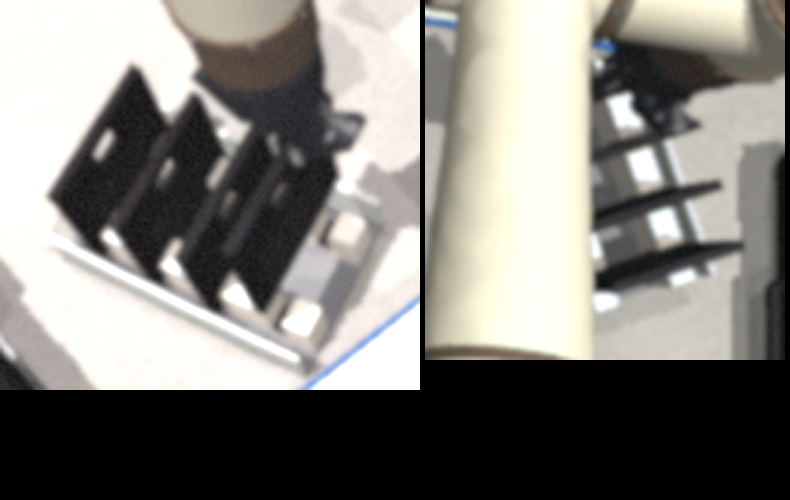

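The plate hangs above the empty groove, with its lower near corner at crop (262,310) in the scene view and nothing touching. I'll compare its edges with the pose I expect.

Run:
```python
from h import *
a=np.deg2rad(19.2); ex=np.array([np.cos(a),np.sin(a),0]); ey=np.array([-ex[1],ex[0],0]); zz=np.array([0,0,1.])
p=np.array([.6231,-.2507,.2352-.1197])-.031*ey; print('expected origin',p)
s=C['scene']
pts={'BL':p+.005*ex-.065*ey,'BR':p+.005*ex+.065*ey,'TL':p+.005*ex-.065*ey+.15*zz,'TR':p+.005*ex+.065*ey+.15*zz}
for k,v in pts.items(): print(k,proj(s,[v]).round(1))
I=np.load('pics/sceneavg2.npy')
k=4;u0,v0,u1,v1=150,270,215,355
c=cv2.resize(I[v0:v1,u0:u1].astype('float32'),None,fx=k,fy=k,interpolation=2)
m=((c.max(2)<62)*255).astype('uint8')
for q in cv2.findContours(m,0,1)[0]:
    if cv2.contourArea(q)>1500: print(((cv2.approxPolyDP(q,5,True)[:,0]+.5)/k-.5+[u0,v0]).round(1).tolist())
# perpendicular scans across the expected bottom edge and near (-y) edge
g=I.mean(2).astype('float32')
def scan(a,b,off,lab):
    for f in(.15,.3,.45,.6,.75):
        q=a+f*(b-a); uv=proj(s,[q+o*off for o in np.arange(-.02,.021,.002)]).astype('float32')
        print(lab,f,cv2.remap(g,uv[:,:1],uv[:,1:],1)[:,0].round().astype(int).tolist())
scan(pts['BL'],pts['BR'],zz,'bottom z-20..20')
scan(pts['BL'],pts['TL'],ey,'-y edge -20..20')
```

```text
expected origin [ 0.63329487 -0.27997567  0.1155    ]
BL [[177.4 344.5]]
BR [[202.4 298.1]]
TL [[166.6 325. ]]
TR [[195.6 273.6]]
[[197.4, 269.6], [159.9, 269.6], [173.9, 281.4], [161.1, 302.9], [158.1, 299.6], [164.1, 290.4], [160.1, 280.4], [154.4, 271.9], [149.6, 277.6], [149.6, 318.9], [151.1, 320.1], [149.6, 326.9], [160.4, 342.9], [163.6, 342.9], [161.9, 337.4], [166.4, 330.1], [177.9, 342.9], [197.4, 308.1], [201.4, 298.6], [200.1, 291.1], [206.1, 287.1], [202.9, 283.9], [200.4, 286.6], [197.9, 286.4], [199.1, 272.6]]
bottom z-20..20 0.15 [103, 101, 99, 97, 93, 88, 83, 77, 71, 65, 58, 51, 46, 41, 37, 34, 30, 27, 25, 23, 22]
bottom z-20..20 0.3 [130, 129, 127, 122, 116, 110, 104, 96, 89, 80, 72, 63, 57, 50, 44, 39, 35, 31, 28, 26, 26]
bottom z-20..20 0.45 [131, 128, 124, 120, 114, 109, 102, 95, 88, 79, 71, 64, 56, 50, 44, 39, 35, 31, 28, 27, 27]
bottom z-20..20 0.6 [122, 118, 114, 109, 103, 97, 90, 82, 74, 66, 58, 51, 45, 39, 34, 30, 27, 25, 24, 24, 25]
bottom z-20..20 0.75 [104, 102, 99, 95, 90, 84, 78, 73, 66, 60, 54, 48, 43, 37, 33, 29, 28, 27, 25, 25, 24]
-y edge -20..20 0.15 [143, 120, 119, 127, 133, 139, 139, 131, 108, 76, 44, 27, 23, 22, 20, 19, 19, 21, 22, 21, 23]
-y edge -20..20 0.3 [112, 122, 132, 138, 144, 152, 162, 154, 119, 74, 41, 25, 20, 19, 22, 19, 18, 20, 22, 23, 22]
-y edge -20..20 0.45 [129, 137, 146, 163, 196, 214, 210, 178, 131, 81, 42, 25, 19, 18, 18, 17, 19, 23, 22, 20, 21]
-y edge -20..20 0.6 [139, 163, 194, 220, 226, 225, 211, 179, 127, 72, 37, 23, 20, 21, 17, 18, 19, 21, 17, 19, 22]
-y edge -20..20 0.75 [180, 198, 196, 181, 168, 153, 135, 109, 77, 51, 32, 23, 22, 20, 20, 20, 20, 20, 20, 20, 22]
```

Scene-relative agreement is within about 2 mm, so I'll lower into the groove.

>>> {"name": "handwheel", "arguments": {"plan": [{"tx": 0.0005, "ty": 0.0005, "tz": 0.015, "jaw": 0}, {"tz": 0.015, "jaw": 0}, {"tz": 0.01, "jaw": 0}, {"tz": 0.005, "jaw": 0}, {"jaw": 0}]}}

```text
t: 10.6
eef_pos: [0.6223, -0.2513, 0.1887]
eef_rot: [0.0, 0.814, -0.581, -0.001]
wrist_force: [-0.8, 0.1, -4.2]
width: 0.098
gripper_force: 62.6
```

>>> {"name": "handwheel", "arguments": {"plan": [{"tz": 0.008, "jaw": 0}, {"tz": 0.008, "jaw": 0}, {"tz": 0.008, "jaw": 0}, {"jaw": 0}, {"jaw": 0}]}}

```text
t: 11.1
eef_pos: [0.6225, -0.2514, 0.165]
eef_rot: [0.0, 0.814, -0.58, -0.0]
wrist_force: [0.5, -0.5, -3.3]
width: 0.099
gripper_force: 62.6
```

```bash
python3 go.py .6223 -.2519 .14 19.2
```

```text
t 11.1 pos [ 0.6225 -0.2514  0.165 ] rotvec [ 0.0006  0.0001 -0.0029] d now-axes [0.0004 0.0003 0.025 ] d target-axes [0.0004 0.0004 0.025 ] F [ 0.5 -0.5 -3.3] M [ 0.12 -0.01 -0.03] w 0.099 grip 62.6 j [-0.14  0.5   0.06  0.   -1.13  0.48]
```

>>> {"name": "handwheel", "arguments": {"plan": [{"tz": 0.006, "jaw": 0}, {"tz": 0.006, "jaw": 0}, {"tz": 0.006, "jaw": 0}, {"tz": 0.002, "jaw": 0}, {"jaw": 0}]}}

```text
t: 11.6
eef_pos: [0.6222, -0.2513, 0.1446]
eef_rot: [0.0, 0.814, -0.581, -0.001]
wrist_force: [-0.6, 0.6, -3.8]
width: 0.1
gripper_force: 62.6
```

>>> {"name": "handwheel", "arguments": {"plan": [{"tz": 0.002, "jaw": 0}, {"tz": 0.001, "jaw": 0}, {"tz": 0.001, "jaw": 0}, {"jaw": 0}, {"jaw": 0}]}}

```text
t: 12.1
eef_pos: [0.6226, -0.2514, 0.1414]
eef_rot: [-0.0, 0.814, -0.581, 0.0]
wrist_force: [-0.3, 0.1, -3.5]
width: 0.099
gripper_force: 62.6
```

```bash
python3 go.py .6223 -.2519 .14 19.2
```

```text
t 12.1 pos [ 0.6226 -0.2514  0.1414] rotvec [-0.0002 -0.0001 -0.0031] d now-axes [0.0004 0.0004 0.0014] d target-axes [0.0004 0.0004 0.0014] F [-0.3  0.1 -3.5] M [ 0.12  0.06 -0.02] w 0.099 grip 62.6 j [-0.14  0.52  0.03  0.   -1.08  0.48]
```

>>> {"name": "handwheel", "arguments": {"plan": [{"tz": 0.001, "jaw": 0}, {"tz": 0.001, "jaw": 0}, {"tz": 0.001, "jaw": 0}, {"jaw": 0}, {"jaw": 0}]}}

```text
t: 12.6
eef_pos: [0.6229, -0.2512, 0.14]
eef_rot: [-0.0, 0.814, -0.58, 0.001]
wrist_force: [-2.3, 2.8, 6.3]
width: 0.099
gripper_force: 63.9
```

```bash
python3 go.py .6223 -.2519 .14 19.2
```

```text
t 12.6 pos [ 0.6229 -0.2512  0.14  ] rotvec [-0.0013 -0.001  -0.0025] d now-axes [0.0005 0.0008 0.    ] d target-axes [0.0005 0.0008 0.    ] F [-2.3  2.8  6.3] M [ 1.08  0.75 -0.05] w 0.099 grip 63.9 j [-0.14  0.52  0.03  0.   -1.07  0.48]
```

The plate has grounded at TCP z = 0.140, as predicted, with 10 N of floor reaction while still held. I'll hold briefly, open the fingers partway, and retract straight up.

>>> {"name": "handwheel", "arguments": {"plan": [{"jaw": 0}, {"jaw": 0}, {"jaw": 0.3}, {"jaw": 0.3}, {"jaw": 0.3}]}}

```text
t: 13.1
eef_pos: [0.6227, -0.2517, 0.1381]
eef_rot: [0.0, 0.814, -0.581, 0.0]
wrist_force: [0.0, 0.5, 0.9]
width: 0.299
gripper_force: 0.0
```

>>> {"name": "handwheel", "arguments": {"plan": [{"jaw": 0.3}, {"jaw": 0.3}, {"tz": -0.01, "jaw": 0.3}, {"tz": -0.02, "jaw": 0.3}, {"tz": -0.03, "jaw": 0.3}]}}

```text
t: 13.6
eef_pos: [0.6216, -0.2511, 0.1978]
eef_rot: [0.001, 0.814, -0.581, -0.002]
wrist_force: [0.9, -0.6, 0.4]
width: 0.296
gripper_force: 0.0
```

>>> {"name": "handwheel", "arguments": {"plan": [{"tz": -0.04, "jaw": 0.3}, {"tz": -0.04, "jaw": 0.3}, {"tz": -0.04, "jaw": 0.3}, {"tz": -0.04, "jaw": 0.3}, {"jaw": 0.3}]}}

```text
t: 14.1
eef_pos: [0.6242, -0.2527, 0.3673]
eef_rot: [-0.002, 0.814, -0.581, 0.007]
wrist_force: [-0.2, -0.6, 0.6]
width: 0.299
gripper_force: 0.0
```

>>> {"name": "handwheel", "arguments": {"plan": [{"tx": -0.02, "ty": 0.02, "jaw": 0.3}, {"tx": -0.03, "ty": 0.03, "jaw": 0.3}, {"tx": -0.03, "ty": 0.03, "jaw": 0.3}, {"tx": -0.03, "ty": 0.03, "jaw": 0.3}, {"tx": -0.02, "ty": 0.02, "jaw": 0.3}], "quiet": true}}

```text
ok
```

>>> {"name": "handwheel", "arguments": {"plan": [{"tx": -0.03, "ty": 0.03, "jaw": 0.3}, {"tx": -0.03, "ty": 0.03, "jaw": 0.3}, {"tx": -0.02, "ty": 0.02, "jaw": 0.3}, {"jaw": 0.3}, {"jaw": 0.3}]}}

```text
t: 15.1
eef_pos: [0.3553, -0.1212, 0.3592]
eef_rot: [-0.001, 0.814, -0.58, 0.001]
wrist_force: [0.4, -0.2, -0.5]
width: 0.305
gripper_force: 0.0
```

Run:
```python
from h import *
from workcell import camera
I={n:np.mean([camera(n)['pixels'].astype(float) for _ in range(3)],0) for n in C}
a=np.deg2rad(19.2); ex=np.array([np.cos(a),np.sin(a),0]); ey=np.array([-ex[1],ex[0],0]); p=np.array([.6325,-.2812,.02])
for n in C: print(n,'predicted top corners',proj(C[n],[p+d*ex+w*ey+[0,0,.15] for d in(-.005,.005) for w in(-.065,.065)]).round(1).tolist())
for n,(u0,v0,u1,v1) in dict(scene=(100,255,230,365),top=(340,140,445,245)).items():
    for q in cv2.findContours(((I[n][v0:v1,u0:u1].max(2)<55)*255).astype('uint8'),0,1)[0]:
        if cv2.contourArea(q)>40: print(n,(cv2.approxPolyDP(q,1.5,True)[:,0]+[u0,v0]).tolist())
m=np.zeros((600,800,3)); m[:330,:390]=cv2.resize(I['scene'][255:365,100:230],(390,330),interpolation=2); m[:330,395:725]=cv2.resize(I['top'][140:245,340:445],(330,330),interpolation=2)
m[335:595,:346]=cv2.resize(I['scene'][105:235,220:393],(346,260),interpolation=2); m[335:575,355:795]=cv2.resize(I['top'][130:260,100:338],(440,240),interpolation=2)
cv2.imwrite('pics/final.png',np.clip(m*1.4,0,255).astype('uint8'))
```

```text
scene predicted top corners [[169.3, 336.3], [195.8, 288.4], [173.1, 338.1], [199.5, 290.0]]
top predicted top corners [[415.1, 151.6], [372.0, 165.7], [414.0, 148.3], [370.8, 162.3]]
scene [[199, 292], [181, 318], [173, 336], [180, 351], [183, 353], [182, 346], [188, 337], [192, 337], [198, 326], [197, 318], [204, 308]]
scene [[134, 264], [108, 306], [123, 324], [122, 317], [124, 314], [127, 314], [142, 333], [141, 327], [147, 318], [150, 318], [152, 320], [150, 326], [158, 340], [163, 343], [161, 337], [168, 327], [172, 327], [178, 317], [177, 308], [183, 298], [175, 282], [165, 300], [160, 304], [157, 300], [163, 289], [156, 274], [154, 273], [149, 281], [146, 282]]
top [[435, 211], [417, 210], [409, 214], [399, 214], [392, 216], [388, 221], [378, 222], [380, 226], [394, 226], [406, 223], [417, 217], [421, 218]]
top [[427, 191], [393, 196], [385, 199], [383, 202], [374, 203], [372, 206], [375, 208], [395, 204]]
top [[419, 171], [380, 180], [376, 184], [367, 185], [366, 188], [368, 190], [384, 183], [390, 183]]
top [[412, 151], [403, 154], [398, 153], [394, 157], [372, 162], [359, 169], [363, 171], [377, 164], [388, 163]]
```

View pics/final.png

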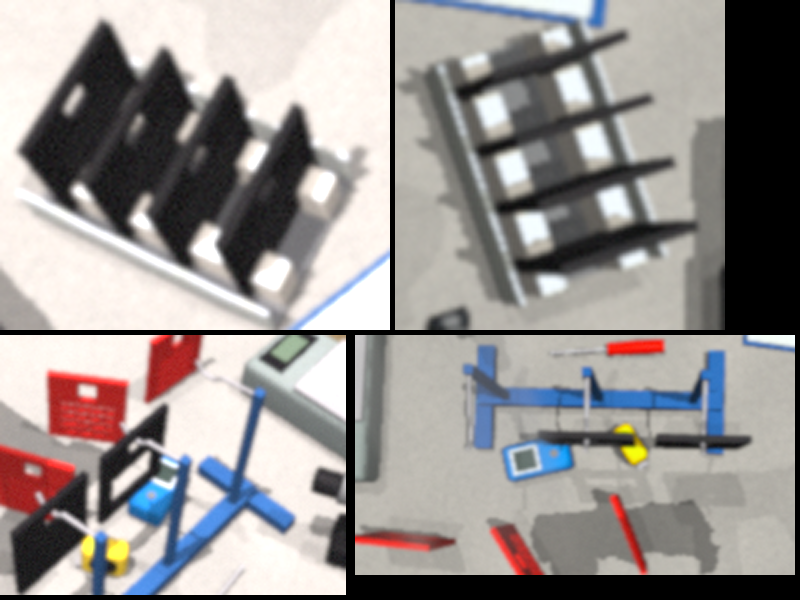

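The final view shows the plate standing in the formerly empty groove, at crop (265,190) in the scene view and (545,62) in the top view, with its top corners within 1–2 px of the prediction. The other two plates still hang on their hooks and the bystanders have not moved, so I'm handing in.

```bash
python3 -c "
from workcell import close_job; print(close_job())"
```

```text
the job is handed in; nothing more can be done
None
```

The vented plate from hook0 now stands on the floor of the rack's empty groove, released and clear of the robot; the other plates and bench items look undisturbed in the last picture, and the job is handed in (no verdict came back).

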